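# Clamp a bracelet former in a bending jig with an eccentric knob

## Robot

A 6-joint arm with a two-finger parallel gripper is mounted at the origin on the work surface. World frame = base frame: x ahead of the robot, y to its left, z up, the work surface at z = 0. Lengths are in m, angles in degrees, forces in N, time in s.
With the tool pointing down it reaches from about 0.225 to 0.875 m from the base axis. Payload 3.4 kg.
Tool frame: the origin (TCP) lies between the finger pads; the fingertips stand 11 mm ahead of it and the grasp point (between the pads) lies 8 mm behind it; z points along the fingers, y is the line along which they close (so a half turn about z gives the same grasp; the last joint's range is limited). The gripper opens to 85 mm and grips with 20 to 120 N. Pads are 22 mm wide; open, the fingers measure 114 mm over their backs; the gripper's body (76 mm by 85 mm) begins 54 mm behind the grasp point. The pads swing forward as they close: fully open they stand 13 mm farther back than shut.
Start: joints at [64.114, 15.808, 86.224, -0, 77.962, -6.933], TCP at [0.187, 0.544, 0.242] pointing down, gripper open.
Joint ranges: [-165.64, 165.64], [-43.16, 119.46], [12.63, 154.43], [-67.54, 247.53], [6.08, 155.33], [-154.97, 154.97]. Speed limits (degrees/s): [147.25, 147.25, 180, 180, 180, 180].

## Interface

Orientations are given as a 3x3 rotation matrix whose columns are the frame's x, y, z axes.
In Python, from workcell import monitor, cams, env gives the robot as it stands. The module is installed in compiled form; this text tells all that it offers.
- The arm moves only by the shell command python3 -m creep 'ROWS'. ROWS is JSON, a list of rows, each a list of 7 numbers: the turn, a rotation vector about the world's x, y, z in units of 5 degrees (1.0 is 5 degrees), then the shift along the world's x, y, z in units of 60 mm (1.0 is 60 mm), then the opening, from 0 (shut) to 1 (fully open). A call has exactly 10 rows; each row is the pose to reach, as a shift and turn from the pose commanded when the call began; what a row does not reach only later rows make up. A row lasts 1/8 s, in which the tool goes at most 62.5 mm and 10.7 degrees, less where a joint would pass 70% of its speed; a pose out of reach is approached as far as the arm can. A call with a gripper value outside its range is refused whole. The fingers move at their own pace and stop on an object; the grip force is fixed at half the most. Time passes only in rows, so rows that repeat a pose let the fingers close, or fill a call up. It gives the time, the measured TCP pose, the force, the opening and the grip force at its end, in the units of the state.
- monitor.observe(): the state, without advancing time (a new reading comes with each control period).
- cams.snapshot(name): name is "scene" or "top" or "wrist"; returns a dict with "color" (400x640x3 uint8, blue, green, red), "fx", "fy", "cx", "cy" (pixels), "k1" (the pictures are not rectified: a ray, as slopes to the right and down, at radius r is drawn at 1 + k1 r^2 times it, then the intrinsics apply), "origin" and "orientation" of the camera in the world. Camera axes: x right, y down, z forward; pixel columns grow to the right and rows downward; lengths in m; the calibration is good to about 2 mm. A picture is of the moment at which its call begins. There is no depth.
- env.job_done(): hands the job in; it is judged then, once.
Trained networks look in a picture, given as the dict that the camera call returned (one of the last four; its "shot" number tells which), for a name from the list of things; names that differ only in an ending like _2 or _b are one class to them, and where a whole thing is asked for, a point or a joint stands for the part that bears it (a point fixed in the world has none). Each returns a list of dicts, best first, with "p" (0 to 1); they miss things now and then, are a little off and sometimes report something else, mostly with a low value. They report only what shows in the picture. A call takes as long as a camera call. They do not tell look-alikes from the thing itself.
- cams.cut_out(picture, name): "region" (400x640 bool, what is visible of it) and "bbox" ([left, top, right, bottom] in pixels, round what is visible of it).
The state is a dict: "time": time; "joints": joint angles; "joint_vel": joint speeds; "effort": joint torques, N m; "tool_pos": TCP position; "ee_rot": TCP orientation; "wrist_force": force on the tool from outside, world axes, zero at the start; "ft_torque": the same for the moment, N m; "width": finger opening in m; "grasp_force": force on a finger pad.
Only numpy, scipy, OpenCV 4.12 (cv2) and the standard library are available. Lean on these libraries where they do the work, as an engineer would, in place of code of your own. Each camera call takes 0.05 s, during which the arm holds its last target. There are 200 camera calls.

## Task

Set the dark wooden former with the flat brass mandrel flat on the jig plate between the fence and the red eccentric, and slide it home against the aluminium end stop. Then turn the black knob clockwise until the red lobe bears on the former and presses it snugly against the rubber-faced fence with about 10 N, never more than 25 N, and let go so that it stays clamped. Leave the other former, the screwdriver and the bottle where they are.

Things in the scene. Friction and masses are not known exactly. Their poses are not given: they have to be found in the camera images.
- jig: Fixed bending jig: plywood plate 150 (x) x 190 (y) x 6 mm thick, centred 13 mm towards -y of its origin. Origin: on the table, below the centre of a former that is home; z up. The former lies on the plate, long side along x, between the fence (+y) and the eccentric (-y); the -x side is open. The eccentric's vertical axis is at x = 0, y = -63.5 mm.
- stop_face (a point): Middle of the end stop's face on the jig, at x = +45 mm in the jig's frame; the face looks to -x. The stop is an aluminium bar spanning y = -31 to +25 mm, its top 24 mm above the table.
- fence_back (a point): Fixed mark on the jig at x = 0, y = +35 mm, z = 17 mm: where the fence's rubber face would be if the fence stood fully back. The fence was set by hand 0 to 4 mm forward (-y) of this, unmeasured, and friction holds it. The face is 90 mm long (x), its top at z = 26 mm; black nuts behind it reach z = 33 mm. The rubber pad is sprung and yields 1 mm per 8 N.
- knob_grip (a point): Point on the eccentric's axis in the middle of the black knob bar, 88 mm above the table. The bar is 56 mm long, 14 mm thick and spans z = 70 to 100 mm, on an 18 mm steel shaft. It turns with the eccentric; the bar lies along the jig's x when joint cam is 0.2 (so about so at the start). The point's axes are parallel to the jig's when joint cam is 0.
- lobe (a point): Tip of the red eccentric's lobe, 36 mm from the axis, 18 mm above the table. The eccentric is a disc of 24 mm radius, z = 10 to 26 mm, its centre 12 mm off the axis; it reaches 24 + 12 cos(lobe angle from the jig's +y) mm towards the former. The former is 70 mm wide, so it drops in with 5 to 12 mm of play.
- cam (a joint): Turn of knob and eccentric, rad, growing clockwise from above, -0.05 to 2.6; starts at 0.05 to 0.35. At q the lobe points 135 deg - q counter-clockwise from the jig's +y. Friction of 0.15 Nm either way holds it where left. Held after a clockwise turn, the hand feels about 0.018 Nm per N of clamp force; turning on adds 70 N per rad. Turning clockwise drags the former to the stop.
- former_grip (a point): The former to clamp: a dark wooden block 90 (its x) x 70 (its y) x 24 mm high with an upright flat-sided brass mandrel in the middle of its top, 30 mm (x) x 20 mm (y) and 34 mm high. About 0.3 kg. This point is on the mandrel's centre line, 46 mm above the block's underside (22 mm above the wood); the block is the same turned half round.
- spare_grip (a point): Another former of the same wooden size but pale, with a round dark steel mandrel of 24 mm diameter: not wanted, leave alone. Same point as on the first.
- driver: Screwdriver with an orange handle lying on the table beyond the jig. Leave alone.
- bottle: Clear closed bottle with a red cap, 66 mm diameter, 200 mm high, standing to the robot's right. Leave alone.
There are look-alikes about, which are no part of the job. Of the things like the jig, leave any that is blue; of the rest the larger one is meant.

How it is judged:
By the outcome, as a careful person would: the job done as asked, in the order asked, and still so for the second after the job is handed in, with the robot touching nothing.
It also fails if it takes over 64 s, if anything falls off the work surface, if the arm or the gripper's body presses on something with over 40 N, if the wrist force passes 120 N, or if a joint passes its speed limit or range.

## Working session

There is one attempt and no reset: what is moved stays moved. The work goes in short steps, Python scripts to look and compute and a shell command to move; the robot and the scene stay as the last step left them, time stands still between calls to the robot, and variables do not carry over. Pictures are saved under pics/ and viewed, at most 11 in all, crops included, and the job is handed in when it is done.

```bash
mkdir -p pics; cat > h.py <<'E'
import numpy as np,cv2
from workcell import monitor,cams,env
def ray(p,uv):
    a=(np.array(uv,float)-[p['cx'],p['cy']])/[p['fx'],p['fy']]
    s=a.copy()
    for _ in range(20): s=a/(1+p['k1']*(s@s))
    return np.array(p['orientation'])@np.array([s[0],s[1],1.])
def onz(p,uv,z):
    d=ray(p,uv);o=np.array(p['origin']);return o+d*(z-o[2])/d[2]
def proj(p,X):
    c=np.array(p['orientation']).T@(np.array(X)-p['origin']);s=c[:2]/c[2]
    s=s*(1+p['k1']*(s@s));return s*[p['fx'],p['fy']]+[p['cx'],p['cy']]
E
python3 - <<'E'
from h import *
ims=[]
for n in ["scene","top"]:
    p=cams.snapshot(n);cv2.imwrite(f'pics/{n}0.png',p['color'])
    print(n,np.round(p['origin'],3),np.round(p['orientation'],3).tolist(),p['fx'],p['k1'])
    for t in ['jig','former_grip','spare_grip','knob_grip','lobe','driver','bottle']:
        for d in cams.cut_out(p,t)[:4]:
            m=np.argwhere(d['region']).mean(0)[::-1];print(t,round(d['p'],2),d['bbox'],m.round(),onz(p,m,.02).round(3)[:2])
s=monitor.observe();print(s)
E
```

```text
scene [1.372 0.258 1.019] [[-0.293, 0.676, -0.676], [0.956, 0.194, -0.22], [-0.017, -0.711, -0.703]] 436.88121324395115 -0.09181960146981269
jig 0.9 [241.6, 192.1, 304.6, 237.0] [273. 216.] [ 0.529 -0.158]
jig 0.87 [326.5, 170.8, 369.9, 207.3] [347. 191.] [0.357 0.035]
jig 0.71 [369.7, 249.9, 405.6, 281.2] [387. 265.] [0.618 0.216]
jig 0.67 [402.2, 152.7, 469.3, 191.2] [432. 176.] [0.208 0.297]
former_grip 0.66 [369.0, 247.9, 407.9, 281.2] [386. 265.] [0.618 0.216]
former_grip 0.32 [250.9, 187.4, 265.3, 211.2] [256. 204.] [ 0.497 -0.232]
spare_grip 0.78 [373.4, 205.5, 404.5, 237.1] [388. 222.] [0.455 0.19 ]
spare_grip 0.41 [242.7, 188.1, 306.5, 234.9] [274. 216.] [ 0.53  -0.157]
spare_grip 0.22 [225.0, 115.3, 250.2, 168.3] [237. 145.] [ 0.23 -0.42]
knob_grip 0.5 [326.4, 172.7, 339.7, 193.6] [335. 183.] [ 0.333 -0.012]
knob_grip 0.49 [249.3, 187.2, 265.9, 216.0] [256. 205.] [ 0.502 -0.229]
lobe 0.84 [249.6, 186.8, 265.3, 214.5] [256. 205.] [ 0.5  -0.23]
lobe 0.79 [408.3, 149.0, 426.3, 181.4] [418. 168.] [0.176 0.246]
lobe 0.62 [329.5, 172.2, 342.4, 187.9] [336. 183.] [ 0.33  -0.011]
d
[... 1408 characters left out ...]
        7.79627072e+01, -6.93388954e+00]), 'joint_vel': array([-0.04557464, -0.05580515, -0.00479432,  0.10122481, -0.00226653,
       -0.05025352]), 'effort': array([-2.06189429e-04, -4.16591656e+01, -2.46088904e+01, -2.55777950e-04,
       -3.26466807e-05, -2.21212531e-06]), 'tool_pos': array([0.18677656, 0.54384226, 0.2423497 ]), 'ee_rot': array([[-9.45792663e-01,  3.24771048e-01,  6.98721203e-05],
       [ 3.24771054e-01,  9.45792658e-01,  1.02761642e-04],
       [-3.27105323e-05,  1.19883649e-04, -9.99999992e-01]]), 'wrist_force': array([-0.27941781, -0.50582244,  0.22484512]), 'ft_torque': array([-0.01706227, -0.04314262,  0.01636843]), 'grasp_force': 0.0, 'width': 0.08533599503156811}
```

View pics/scene0.png

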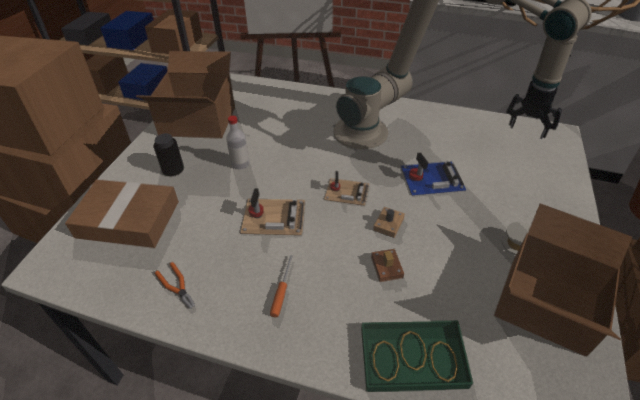

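View pics/top0.png

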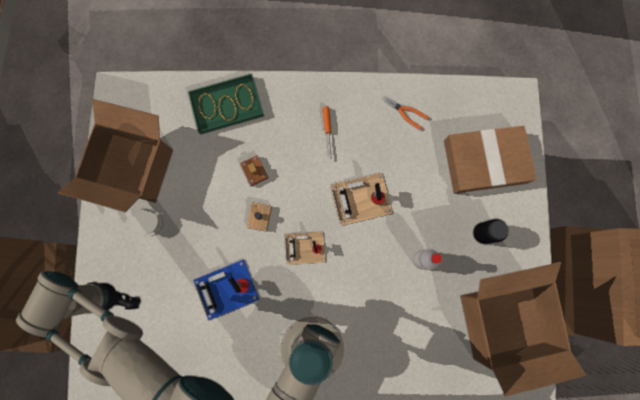

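The jig-like things in the top view are blue (226,290), large plywood (361,199) and small plywood (305,248). I choose the large plywood one. The formers are dark with brass (253,170) and pale with round steel (258,217), and I choose the dark one. Next I check both in one close crop.

```bash
python3 - <<'E'
import cv2,numpy as np
a=cv2.imread('pics/top0.png');b=cv2.imread('pics/scene0.png')
r=lambda i,x,y,w,h:cv2.resize(i[y:y+h,x:x+w],(400,300),interpolation=cv2.INTER_CUBIC)
cv2.imwrite('pics/c1.png',np.vstack([np.hstack([r(a,322,168,80,60),r(a,230,145,64,48)]),np.hstack([r(b,234,182,80,60),r(b,360,240,56,42)])]))
E
```

```text
(no output)
```

View pics/c1.png

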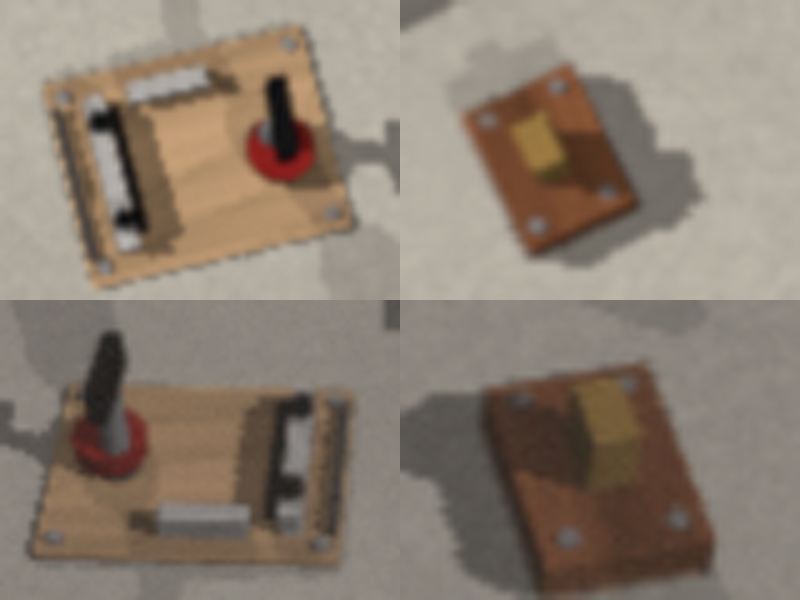

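The crop shows the large jig with its fence on the image's left (world +y), the stop at the top (+x) and the red eccentric on the right. The dark former with the flat brass mandrel is also confirmed. Next I compute coarse poses from the corners.

```bash
python3 - <<'E'
from h import *
p=cams.snapshot('top')
C=[onz(p,(322+x/5,168+y/5),.006)[:2] for x,y in [(45,85),(305,25),(352,228),(97,287)]]
c=np.mean(C,0);yx=(C[0]-C[1]+C[3]-C[2]);a=np.degrees(np.arctan2(-yx[0],yx[1]));xx=C[0]-C[3]+C[1]-C[2]
print('plate',c,a,np.degrees(np.arctan2(xx[1],xx[0])),np.linalg.norm(yx)/2,np.linalg.norm(xx)/2)
F=[onz(p,(230+x/6.25,145+y/6.25),.024)[:2] for x,y in [(63,112),(172,65),(237,203),(130,250)]]
f=np.mean(F,0);l=F[0]-F[3]+F[1]-F[2];print('former',f,np.degrees(np.arctan2(l[1],l[0])),np.linalg.norm(l)/2)
w=cams.snapshot('wrist');s=monitor.observe();R=s['ee_rot']
print('wrist cam in tool',R.T@(np.array(w['origin'])-s['tool_pos']),(R.T@np.array(w['orientation'])).round(3).tolist(),w['fx'],w['cx'],w['cy'])
E
```

```text
plate [ 0.51232638 -0.16840944] 13.924246850794116 13.565431259837368 0.1874788584502171 0.14827621800716753
former [0.60717957 0.21300386] 27.113937842257684 0.08891914602374759
wrist cam in tool [ 0.06876421 -0.00045969 -0.13168851] [[-0.0, -0.961, -0.276], [1.0, 0.0, -0.001], [0.001, -0.276, 0.961]] 360.6291381045643 321.9246232909038 194.2179411065718
```

```bash
python3 -m creep '[[0,0,0.9,0.7,-0.55,0,1],[0,0,1.8,1.4,-1.1,0,1],[0,0,2.8,2.1,-1.65,0,1],[0,0,3.7,2.8,-2.2,0,1],[0,0,4.6,3.5,-2.75,0,1],[0,0,5.5,4.2,-3.3,0,1],[0,0,6.4,4.9,-3.85,0,1],[0,0,7.4,5.6,-4.4,0,1],[0,0,8.3,6.3,-4.95,0,1],[0,0,9.2,7,-5.5,0,1]]'
cat > m.py <<'E'
from h import *
import sys
n=sys.argv[1]
w=cams.snapshot('wrist');cv2.imwrite(f'pics/{n}.png',w['color'])
s=monitor.observe();R=s['ee_rot'];print(s['time'],s['tool_pos'].round(4),'yawY',np.degrees(np.arctan2(R[1,1],R[0,1])).round(2),R[:,2].round(3),s['joints'].round(0))
for t in sys.argv[2:]:
    for d in cams.cut_out(w,t)[:2]: print(t,d['p'],d['bbox'])
E
python3 m.py w1 former_grip
```

```text
time: 2.15
tool_pos: [0.6081, 0.2127, 0.2424]
ee_rot: [[-0.89, -0.457, 0.0], [-0.457, 0.89, 0.0], [-0.0, 0.0, -1.0]]
wrist_force: [0.6, 1.5, 0.1]
width: 0.0855
grasp_force: 0.0
2.2 [0.6144 0.2075 0.2417] yawY 117.06 [ 0.007 -0.005 -1.   ] [  13.   22.   77.   -0.   81. -104.]
former_grip 0.71 [289.5, 121.6, 362.1, 212.7]
```

View pics/w1.png

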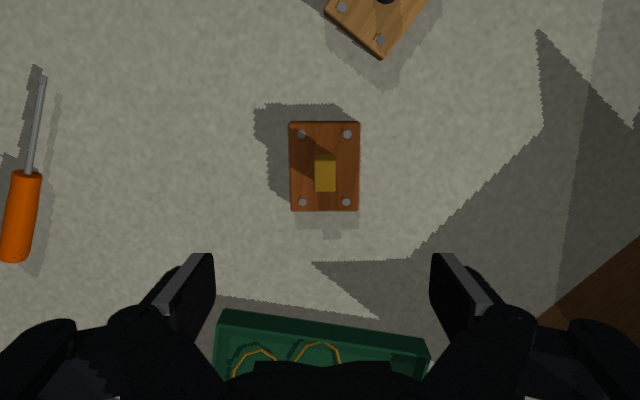

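The wrist view shows the dark former at (325,166) with its brass mandrel at (325,173) and its long side nearly along the image's vertical. I measure it again with the arm at rest.

```bash
cat > f.py <<'E'
from h import *
w=cams.snapshot('wrist');s=monitor.observe()
print(s['time'],s['tool_pos'].round(4),'cam-origin',np.array(w['origin']).round(3))
d=cams.cut_out(w,'former_grip')[0];m=d['region'].astype(np.uint8)
def rect(m,z):
    P=cv2.convexHull(np.argwhere(m)[:,::-1].astype(np.int32).copy())[:,0]
    X=np.array([onz(w,u,z)[:2] for u in P],np.float32)*1000
    c,sz,a=cv2.minAreaRect(X);return np.round(c,1),np.round(sz,1),round(a,1)
print('wood',rect(m,.024))
hsv=cv2.cvtColor(w['color'],cv2.COLOR_BGR2HSV)
k=cv2.erode(m,np.ones((5,5)))
b=((hsv[...,0]>19)&(hsv[...,0]<35)&(hsv[...,1]>110)&(k>0)).astype(np.uint8)
b=cv2.morphologyEx(b,cv2.MORPH_OPEN,np.ones((3,3)));print('brass px',b.sum(),rect(b,.058),np.argwhere(b).min(0),np.argwhere(b).max(0))
E
python3 f.py
```

```text
2.3 [0.6086 0.2119 0.2415] cam-origin [0.549 0.178 0.373]
wood (array([611.2, 214.3]), array([91.1, 69.6]), 27.3)
brass px 788 (array([609.2, 214.2]), array([33.8, 18.9]), 26.7) [153 319] [190 340]
```

```bash
python3 -m creep '[[0,0,0,0.06,0,-0.7,0.8],[0,0,0,0.06,0,-1.4,0.7],[0,0,0,0.06,0,-2.1,0.7],[0,0,0,0.06,0,-2.7,0.7],[0,0,0,0.06,0,-3.1,0.7],[0,0,0,0.06,0,-3.35,0.7],[0,0,0,0.06,0,-3.35,0],[0,0,0,0.06,0,-3.35,0],[0,0,0,0.06,0,-3.35,0],[0,0,0,0.06,0,-3.35,0]]'
```

```text
time: 3.6
tool_pos: [0.6113, 0.2143, 0.0429]
ee_rot: [[-0.891, -0.455, 0.003], [-0.455, 0.891, 0.001], [-0.003, -0.0, -1.0]]
wrist_force: [-1.1, 1.3, 4.8]
width: 0.0192
grasp_force: 61.4
```

```bash
python3 -m creep '[[0,0,0,0,0,0.6,0],[0,0,0,0,0,1.5,0],[0,0,-0.5,-0.15,-0.6,2.2,0],[0,0,-1,-0.3,-1.4,2.8,0],[0,0,-1.5,-0.5,-2.3,3.3,0],[0,0,-2,-0.65,-3.2,3.8,0],[0,0,-2.5,-0.8,-4.1,4.3,0],[0,0,-2.7,-0.9,-5,4.3,0],[0,0,-2.7,-1,-5.7,4.3,0],[0,0,-2.7,-1,-6,4.3,0]]'
python3 m.py w2pre >/dev/null; python3 m.py w2x >/dev/null; python3 m.py w2 jig knob_grip lobe
```

```text
time: 4.85
tool_pos: [0.5493, -0.1485, 0.2988]
ee_rot: [[-0.973, -0.231, -0.001], [-0.231, 0.973, -0.0], [0.001, 0.0, -1.0]]
wrist_force: [0.3, 0.4, -3.1]
width: 0.0188
grasp_force: 60.3
5.0 [ 0.5503 -0.146   0.2988] yawY 103.47 [-0.001  0.002 -1.   ] [ -22.   14.   81.    0.   85. -125.]
jig 0.87 [458.7, 1.6, 601.2, 61.4]
jig 0.75 [227.6, 48.7, 398.4, 184.7]
knob_grip 0.43 [493.2, 0.0, 530.3, 2.4]
lobe 0.88 [238.5, 91.6, 285.0, 151.0]
```

View pics/w2.png

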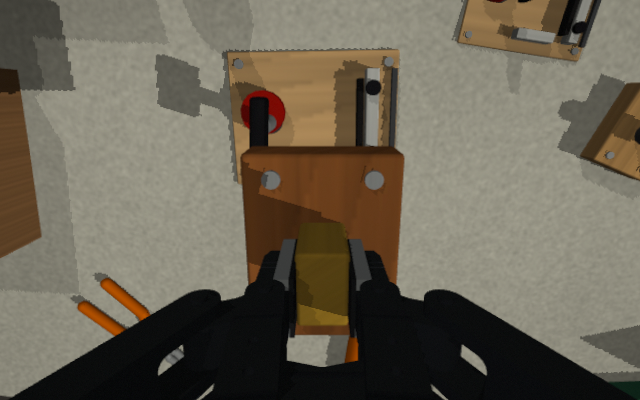

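The view shows the jig's back corners at (229,51) and (397,50), the knob at (259,120), and the fence's black rubber face at column 360. The held former hides the rest of the jig. I shift +75 mm to see all of it.

```bash
python3 -m creep '[[0,0,0,0.4,0.1,0,0],[0,0,0,0.8,0.2,0,0],[0,0,0,1.2,0.3,0,0],[0,0,0,1.3,0.3,0,0],[0,0,0,1.3,0.3,0,0],[0,0,0,1.3,0.3,0,0],[0,0,0,1.3,0.3,0,0],[0,0,0,1.3,0.3,0,0],[0,0,0,1.3,0.3,0,0],[0,0,0,1.3,0.3,0,0]]'
cat > j.py <<'E'
from h import *
w=cams.snapshot('wrist');s=monitor.observe();cv2.imwrite('pics/w3.png',w['color'])
print(s['time'],s['tool_pos'].round(4))
ds=cams.cut_out(w,'jig');d=min(ds,key=lambda d:abs((d['bbox'][0]+d['bbox'][2])/2-315));print([ (x['p'],x['bbox']) for x in ds])
P=cv2.convexHull(np.argwhere(d['region'])[:,::-1].astype(np.int32).copy())[:,0]
X=np.array([onz(w,u,.006)[:2] for u in P],np.float32)*1000
c,sz,a=cv2.minAreaRect(X);print('plate',c,sz,a)
E
python3 j.py
python3 - <<'E'
import cv2
a=cv2.imread('pics/w3.png');cv2.imwrite('pics/w3c.png',cv2.resize(a[80:270,200:440],(760,600),interpolation=cv2.INTER_CUBIC))
E
```

```text
time: 6.4
tool_pos: [0.6283, -0.1283, 0.2994]
ee_rot: [[-0.972, -0.234, 0.0], [-0.234, 0.972, 0.0], [-0.0, 0.0, -1.0]]
wrist_force: [-0.2, -0.4, -2.6]
width: 0.019
grasp_force: 60.3
6.45 [ 0.6283 -0.1282  0.2994]
[(0.76, [224.2, 0.0, 400.7, 115.2])]
plate (532.3480224609375, -162.20281982421875) (117.94038391113281, 190.04095458984375) 13.60299301147461
```

View pics/w3c.png

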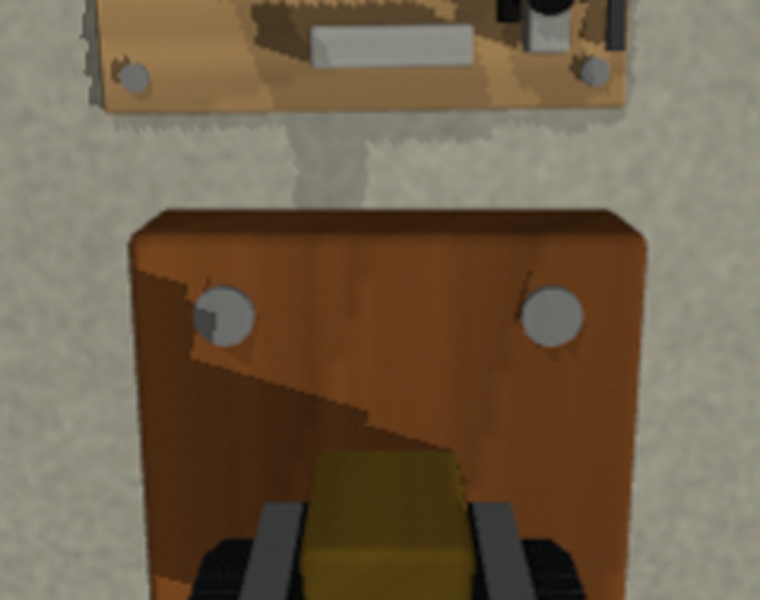

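The view shows the jig's front corners at (233,115) and (398,113.5), the stop's top edge at row 89 over columns 298–349, and the rubber face at column 357. I combine these with the earlier back corners.

```bash
python3 - <<'E'
from h import *
w=cams.snapshot('wrist');s=monitor.observe();R0=s['ee_rot'];off=R0.T@(np.array(w['origin'])-s['tool_pos'])
w2=dict(w);R=np.array([[-.9725,-.233,-.001],[-.233,.9725,.002],[0,0,-1]]);
Rc=R0.T@np.array(w['orientation']);w2['orientation']=R@Rc;w2['origin']=np.array([.5503,-.146,.2988])+R@off
a=np.radians(13.6);ex=np.array([np.cos(a),np.sin(a)]);ey=np.array([-ex[1],ex[0]])
front=[onz(w,u,.006)[:2]*1000 for u in [(233.2,114.7),(398,113.5)]]
back=[onz(w2,u,.006)[:2]*1000 for u in [(229,51),(398,50)]]
print(front,back)
for q in (front,back): d=q[0]-q[1];print(np.linalg.norm(d),np.degrees(np.arctan2(d[1],d[0]))+90)
f=np.mean(front,0);b=np.mean(back,0);print('plate from front',f-75*ex,'back',b+75*ex)
O=(f-75*ex+b+75*ex)/2+13*ey;print('origin',O)
J=lambda p,u,z:np.round([(onz(p,u,z)[:2]*1000-O)@ex,(onz(p,u,z)[:2]*1000-O)@ey],1)
print('stop',J(w,(298.5,89.5),.024),J(w,(349,88.5),.024))
print('fence',J(w,(357,84),.026),J(w2,(357,82),.026),J(w2,(357,140),.026))
# expected pixels of knob ends for cam .05-.35
for u in [(260,96),(259,147)]: print('knob',J(w2,u,.1))
import cv2
g=cv2.imread('pics/w2.png');print(g[110,345:372].tolist())
E
```

```text
[array([ 611.27066634, -238.79659183]), array([565.59436784, -54.94868165])] [array([ 466.65081261, -271.43848964]), array([422.60912674, -92.04087565])]
189.43700357357588 13.952418790425412
184.72458959054285 13.793194198178412
plate from front [ 515.53544204 -164.50829522] back [ 517.52704472 -164.10402417]
origin [ 513.47439591 -151.67066669]
stop [ 46.8 -30.9] [45.8 23.7]
fence [41.3 32. ] [-40.9  33.6] [20.8 35.1]
knob [-27.7 -58.6]
knob [ 17.3 -61.9]
[[50, 79, 99], [50, 79, 99], [51, 80, 100], [50, 79, 99], [50, 79, 99], [50, 80, 99], [50, 79, 99], [50, 78, 99], [49, 77, 99], [50, 79, 99], [41, 62, 79], [17, 29, 35], [6, 9, 10], [17, 17, 18], [17, 19, 18], [17, 17, 19], [18, 17, 19], [18, 17, 18], [32, 40, 46], [45, 52, 57], [55, 58, 58], [96, 103, 102], [127, 135, 135], [134, 143, 143], [138, 145, 145], [141, 148, 148], [141, 149, 149]]
```

```bash
python3 -m creep '[[0,0,0,-0.6,-0.15,0,0],[0,0,0,-1.2,-0.3,-0.3,0],[0,0,0,-1.8,-0.45,-0.7,0],[0,0,0,-2.18,-0.57,-1.4,0],[0,0,0,-2.18,-0.57,-2.2,0],[0,0,0,-2.18,-0.57,-2.9,0],[0,0,0,-2.18,-0.57,-3.4,0],[0,0,0,-2.18,-0.57,-3.7,0],[0,0,0,-2.18,-0.57,-3.73,0],[0,0,0,-2.18,-0.57,-3.73,0]]'
```

```text
time: 7.8
tool_pos: [0.4983, -0.1626, 0.0762]
ee_rot: [[-0.972, -0.234, 0.001], [-0.234, 0.972, -0.0], [-0.001, -0.001, -1.0]]
wrist_force: [0.8, -0.4, -2.9]
width: 0.0193
grasp_force: 60.2
```

```bash
python3 m.py w4 lobe; python3 - <<'E'
from h import *
p=cams.snapshot('scene');a=cv2.imread('pics/w4.png')
cv2.imwrite('pics/c4.png',np.hstack([cv2.resize(p['color'][170:250,230:320],(450,400),interpolation=cv2.INTER_CUBIC),cv2.resize(a[:,200:440],(240,400))]))
E
```

```text
7.85 [ 0.4985 -0.1628  0.0765] yawY 103.55 [ 0.002 -0.001 -1.   ] [ -26.   20.  106.    0.   54. -129.]
lobe 0.69 [136.4, 187.8, 246.2, 373.0]
```

View pics/c4.png

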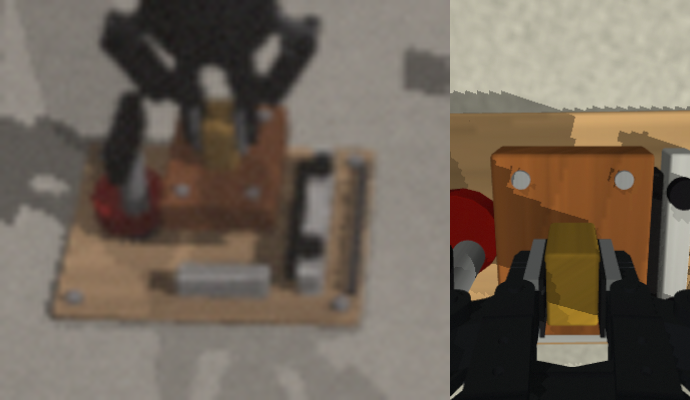

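The views show the former hovering between the red eccentric on the left (wrist columns ~450–495) and the black rubber face at ~655, roughly centred, with the stop ahead. I lower it onto the plate.

```bash
python3 -m creep '[[0,0,0,0,0,-0.1,0],[0,0,0,0,0,-0.2,0],[0,0,0,0,0,-0.27,0],[0,0,0,0,0,-0.33,0],[0,0,0,0,0,-0.38,0],[0,0,0,0,0,-0.41,0],[0,0,0,0,0,-0.43,0],[0,0,0,0,0,-0.44,0],[0,0,0,0,0,-0.44,0],[0,0,0,0,0,-0.44,0]]'
```

```text
time: 9.2
tool_pos: [0.4976, -0.1623, 0.0492]
ee_rot: [[-0.972, -0.234, 0.0], [-0.234, 0.972, 0.0], [-0.0, 0.0, -1.0]]
wrist_force: [-0.2, 0.7, -2.1]
width: 0.019
grasp_force: 60.3
```

```bash
python3 -m creep '[[0,0,0,0.04,0.01,-0.01,0],[0,0,0,0.08,0.02,-0.015,0],[0,0,0,0.12,0.03,-0.015,0],[0,0,0,0.16,0.04,-0.015,0],[0,0,0,0.19,0.046,-0.015,0],[0,0,0,0.22,0.054,-0.015,0],[0,0,0,0.24,0.058,-0.015,0],[0,0,0,0.26,0.063,-0.015,0],[0,0,0,0.28,0.068,-0.015,0],[0,0,0,0.28,0.068,-0.015,0]]'
```

```text
time: 10.45
tool_pos: [0.5135, -0.159, 0.0489]
ee_rot: [[-0.972, -0.236, -0.002], [-0.236, 0.972, -0.001], [0.002, -0.001, -1.0]]
wrist_force: [-5.7, -2.2, 7.5]
width: 0.0187
grasp_force: 61.8
```

```bash
python3 -m creep '[[0,0,0,0.01,0.002,0.005,0],[0,0,0,0.02,0.005,0.01,0],[0,0,0,0.03,0.007,0.01,0],[0,0,0,0.04,0.01,0.01,0],[0,0,0,0.04,0.01,0.01,0],[0,0,0,0.04,0.01,0.01,0],[0,0,0,0.04,0.01,0.01,0],[0,0,0,0.04,0.01,0.01,0],[0,0,0,0.04,0.01,0.01,0],[0,0,0,0.04,0.01,0.01,0]]'
```

```text
time: 11.7
tool_pos: [0.5138, -0.159, 0.0492]
ee_rot: [[-0.972, -0.237, -0.006], [-0.237, 0.972, -0.002], [0.006, -0.001, -1.0]]
wrist_force: [-10.5, -5.3, 8.9]
width: 0.0189
grasp_force: 61.8
```

```bash
python3 -m creep '[[0,0,0,-0.02,-0.005,0.01,0],[0,0,0,-0.02,-0.005,0.015,0.42],[0,0,0,-0.02,-0.005,0.015,0.42],[0,0,0,-0.02,-0.005,0.015,0.42],[0,0,0,-0.02,-0.005,0.1,0.42],[0,0,0,-0.02,-0.005,0.4,0.42],[0,0,0,-0.02,-0.005,0.9,0.42],[0,0,0,-0.02,-0.005,1.6,0.42],[0,0,0,-0.02,-0.005,2.3,0.42],[0,0,0,-0.02,-0.005,2.8,0.42]]'
python3 m.py w5a >/dev/null;python3 m.py w5b >/dev/null; python3 m.py w5 knob_grip lobe
```

```text
time: 12.95
tool_pos: [0.5172, -0.1583, 0.2192]
ee_rot: [[-0.972, -0.234, 0.005], [-0.234, 0.972, -0.001], [-0.004, -0.002, -1.0]]
wrist_force: [-0.0, 0.1, 0.3]
width: 0.0362
grasp_force: 0.0
13.1 [ 0.5174 -0.1585  0.2186] yawY 103.55 [ 0.005 -0.002 -1.   ] [ -24.   14.   93.    0.   73. -128.]
knob_grip 0.91 [526.9, 1.0, 608.9, 25.7]
knob_grip 0.56 [230.4, 126.9, 285.9, 218.6]
lobe 0.95 [227.8, 124.6, 283.2, 220.2]
lobe 0.84 [523.1, 0.0, 610.4, 25.6]
```

View pics/w5.png

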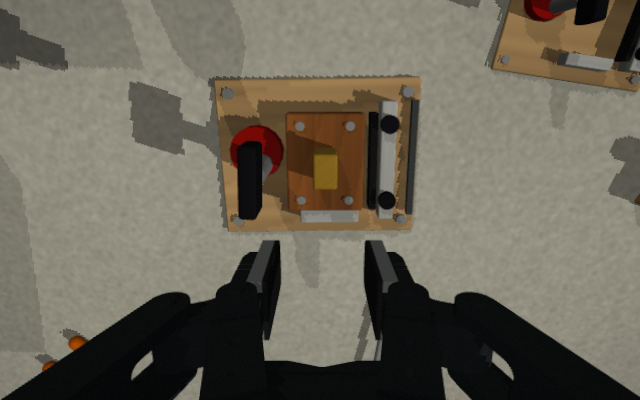

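The former lies flat and square on the plate, front edge on the stop at row 210, with gaps to the red disc (282 to 288) and the rubber (363 to 368). The knob bar's top spans rows 143–218 at column ~250. Next I measure the knob's axis and angle.

```bash
python3 - <<'E'
from h import *
w=cams.snapshot('wrist');s=monitor.observe();print(s['tool_pos'].round(4))
def rect(m,z):
    P=cv2.convexHull(np.argwhere(m)[:,::-1].astype(np.int32).copy())[:,0]
    X=np.array([onz(w,u,z)[:2] for u in P],np.float32)*1000
    return cv2.minAreaRect(X)
ds=cams.cut_out(w,'jig');
for d in ds: print('jig',d['p'],d['bbox'],rect(d['region'],.006))
g=w['color'].max(2).astype(int);m=np.zeros((400,640),np.uint8);m[138:222,232:272]=(g[138:222,232:272]<30)
n,l,st,_=cv2.connectedComponentsWithStats(m);k=1+st[1:,4].argmax();print('knob',st[k],rect(l==k,.1))
b=(l==k)
d=[d for d in cams.cut_out(w,'former_grip') if 280<d['bbox'][0]<300];print('former',d and (d[0]['bbox'],rect(d[0]['region'],.03)))
O=np.array([513.8,-152.3]);a=np.radians(13.7);X=[np.cos(a),np.sin(a)];Y=[-X[1],X[0]]
for nm,u,z in [('fence',(368,150),.026),('former+y',(363.5,150),.03),('former-y',(287.5,150),.03),('lobe',(283,150),.026)]:
    q=onz(w,u,z)[:2]*1000-O;print(nm,q@X,q@Y)
for q in [0.05,.2,.35]:
    for ends in (-28,28):
        aa=a-(q-.2);c=O+(-63.5)*np.array(Y)+ends*np.array([np.cos(aa),np.sin(aa)]);print(q,proj(w,[*(c/1000),.1]).round(1))
E
```

```text
[ 0.5151 -0.1576  0.2155]
jig 0.96 [487.7, 0.0, 640.0, 98.6] ((358.9929504394531, 28.545494079589844), (75.0582504272461, 136.77769470214844), 4.719501972198486)
jig 0.61 [208.4, 79.0, 417.9, 236.9] ((516.371337890625, -166.20851135253906), (150.87879943847656, 191.2468719482422), 14.167354583740234)
knob [ 232  148   25   74 1720] ((524.240478515625, -213.60470581054688), (54.16563034057617, 16.719640731811523), 10.64256477355957)
former ([282.1, 118.9, 361.0, 217.3], ((514.2728271484375, -160.48963928222656), (89.52944946289062, 69.54847717285156), 13.550424575805664))
fence -17.772152606951337 34.32883985912509
former+y -18.42058183011934 29.843292505652805
former-y -18.60841674284785 -37.39181621974253
lobe -17.98485671632823 -41.8090864109851
0.05 [233.8 152.9]
0.05 [250.6 227.9]
0.2 [239.9 152.5]
0.2 [244.9 228.3]
0.35 [246.  152.9]
0.35 [239.2 227.9]
```

```bash
python3 - <<'E'
from h import *
w=cams.snapshot('wrist');w=cams.snapshot('wrist');s=monitor.observe();print(s['time'],s['tool_pos'].round(4),(np.array(w['origin'])).round(4))
def rect(m,z):
    P=cv2.convexHull(np.argwhere(m)[:,::-1].astype(np.int32).copy())[:,0]
    X=np.array([onz(w,u,z)[:2] for u in P],np.float32)*1000
    return cv2.minAreaRect(X)
ds=cams.cut_out(w,'jig')
for d in ds: print('jig',d['p'],d['bbox'],rect(d['region'],.006))
g=w['color'].max(2).astype(int)
for th in (20,30,40):
  m=np.zeros((400,640),np.uint8);m[120:240,225:280]=(g[120:240,225:280]<th)
  n,l,st,_=cv2.connectedComponentsWithStats(m);k=1+st[1:,4].argmax();print('knob',th,st[k],rect(l==k,.1))
cv2.imwrite('pics/k.png',cv2.resize(w['color'][110:240,205:300],(438,600),interpolation=cv2.INTER_CUBIC))
E
```

```text
13.45 [ 0.5152 -0.1578  0.2157] [ 0.4483 -0.175   0.3473]
jig 0.91 [489.7, 0.2, 638.9, 98.7] ((358.65069580078125, 28.664073944091797), (75.42082214355469, 135.73184204101562), 5.059040069580078)
jig 0.88 [210.4, 81.8, 419.2, 238.9] ((516.3648681640625, -166.1735076904297), (150.6501007080078, 191.32240295410156), 14.166369438171387)
knob 20 [ 232  149   25   79 1779] ((525.9686889648438, -212.94943237304688), (57.75544738769531, 16.76491355895996), 10.661110877990723)
knob 30 [ 231  149   26   79 1829] ((525.9832763671875, -212.90724182128906), (57.73345947265625, 17.25330352783203), 11.268731117248535)
knob 40 [ 231  149   26   79 1853] ((526.0601806640625, -213.2439422607422), (57.898109436035156, 17.382217407226562), 10.655570030212402)
```

View pics/k.png

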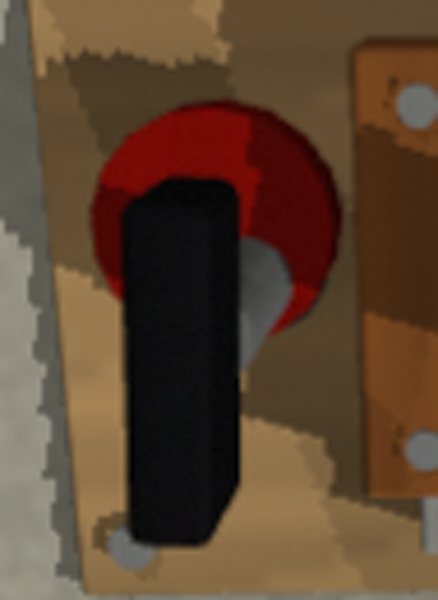

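The close view shows the knob's top from about (125,195) to (215,540) in the crop, with a little side face showing on the right, so the axis is at about (0.528, -0.2145). I go down on it and grip.

```bash
python3 -m creep '[[0,0,-0.1,0.1,-0.4,0,0.5],[0,0,-0.3,0.213,-0.8,-0.2,0.5],[0,0,-0.3,0.213,-0.943,-0.8,0.5],[0,0,-0.3,0.213,-0.943,-1.5,0.5],[0,0,-0.3,0.213,-0.943,-2,0.5],[0,0,-0.3,0.213,-0.943,-2.17,0.5],[0,0,-0.3,0.213,-0.943,-2.17,0.5],[0,0,-0.3,0.213,-0.943,-2.17,0],[0,0,-0.3,0.213,-0.943,-2.17,0],[0,0,-0.3,0.213,-0.943,-2.17,0]]'
python3 -c "
from h import *
s=monitor.observe();print(s['wrist_force'],s['ft_torque'],s['width'],s['joints'])"
```

```text
time: 14.75
tool_pos: [0.5291, -0.2139, 0.0882]
ee_rot: [[-0.978, -0.208, 0.002], [-0.208, 0.978, 0.0], [-0.002, 0.0, -1.0]]
wrist_force: [-0.5, 3.6, 6.6]
width: 0.0129
grasp_force: 60.1
[-0.50595478  3.57782477  6.62573196] [ 0.70389357  0.0148757  -0.18837234] 0.012917913385116907 [-2.90561264e+01  2.26315243e+01  9.97160350e+01  1.04670164e-01
  5.75524310e+01 -1.31126592e+02]
```

```bash
python3 -m creep '[[0,0,-0.8,0,0,0,0],[0,0,-1.6,0,0,0,0],[0,0,-2.4,0,0,0,0],[0,0,-3.2,0,0,0,0],[0,0,-4,0,0,0,0],[0,0,-4.8,0,0,0,0],[0,0,-5.6,0,0,0,0],[0,0,-6.2,0,0,0,0],[0,0,-6.8,0,0,0,0],[0,0,-6.8,0,0,0,0]]'
cat > o.py <<'E'
from h import *
s=monitor.observe();R=s['ee_rot'];print('F',s['wrist_force'].round(1),'T',s['ft_torque'].round(3),s['width'],'yaw',np.degrees(np.arctan2(R[1,1],R[0,1])).round(2),s['joints'].round(1))
E
python3 o.py
```

```text
time: 16.0
tool_pos: [0.529, -0.2144, 0.0882]
ee_rot: [[-0.928, 0.374, 0.002], [0.374, 0.928, -0.001], [-0.002, 0.0, -1.0]]
wrist_force: [-0.0, 4.0, 5.2]
width: 0.0131
grasp_force: 60.0
F [-0.   4.   5.2] T [ 0.342  0.135 -0.075] 0.013105874038357711 yaw 68.05 [-29.1  22.6  99.7   0.   57.5 -97.1]
```

```bash
python3 -m creep '[[0,0,-0.3,0,0,0,0],[0,0,-0.6,0,0,0,0],[0,0,-0.9,0,0,0,0],[0,0,-1.2,0,0,0,0],[0,0,-1.5,0,0,0,0],[0,0,-1.8,0,0,0,0],[0,0,-2,0,0,0,0],[0,0,-2,0,0,0,0],[0,0,-2,0,0,0,0],[0,0,-2,0,0,0,0]]'; python3 o.py
cat > v.py <<'E'
from h import *
import sys
p=cams.snapshot('wrist');t=cams.snapshot('scene')
cv2.imwrite(sys.argv[1],np.hstack([cv2.resize(t['color'][170:250,230:320],(450,400),interpolation=cv2.INTER_CUBIC),cv2.resize(p['color'],None,fx=.54,fy=1)]))
E
```

```text
time: 17.25
tool_pos: [0.5289, -0.2145, 0.0882]
ee_rot: [[-0.849, 0.529, 0.002], [0.529, 0.849, -0.001], [-0.002, 0.0, -1.0]]
wrist_force: [-0.8, 2.4, 5.7]
width: 0.0128
grasp_force: 60.0
F [-0.8  2.4  5.7] T [0.337 0.153 0.074] 0.012803673551380864 yaw 58.09 [-29.1  22.6  99.7   0.   57.5 -87.2]
```

```bash
python3 -m creep '[[0,0,-0.2,0,0,0,0],[0,0,-0.4,0,0,0,0],[0,0,-0.6,0,0,0,0],[0,0,-0.6,0,0,0,0],[0,0,-0.6,0,0,0,0],[0,0,-0.6,0,0,0,0],[0,0,-0.6,0,0,0,0],[0,0,-0.6,0,0,0,0],[0,0,-0.6,0,0,0,0],[0,0,-0.6,0,0,0,0]]'; python3 o.py;python3 -m creep '[[0,0,-0.2,0,0,0,0],[0,0,-0.4,0,0,0,0],[0,0,-0.6,0,0,0,0],[0,0,-0.6,0,0,0,0],[0,0,-0.6,0,0,0,0],[0,0,-0.6,0,0,0,0],[0,0,-0.6,0,0,0,0],[0,0,-0.6,0,0,0,0],[0,0,-0.6,0,0,0,0],[0,0,-0.6,0,0,0,0]]'; python3 o.py
```

```text
time: 18.5
tool_pos: [0.5289, -0.2146, 0.0881]
ee_rot: [[-0.82, 0.572, 0.002], [0.572, 0.82, -0.001], [-0.002, 0.0, -1.0]]
wrist_force: [-1.1, 2.1, 5.0]
width: 0.0129
grasp_force: 60.0
F [-1.1  2.1  5. ] T [0.336 0.171 0.072] 0.012900669775093004 yaw 55.09 [-29.1  22.6  99.7   0.   57.5 -84.2]
time: 19.75
tool_pos: [0.5289, -0.2146, 0.0882]
ee_rot: [[-0.789, 0.614, 0.002], [0.614, 0.789, -0.001], [-0.002, 0.0, -1.0]]
wrist_force: [-1.3, 2.5, 5.7]
width: 0.0128
grasp_force: 60.0
F [-1.3  2.5  5.7] T [0.345 0.141 0.064] 0.012831089307957247 yaw 52.1 [-29.1  22.6  99.7  -0.   57.5 -81.2]
```

```bash
python3 v.py pics/v1.png
```

```text
(no output)
```

View pics/v1.png

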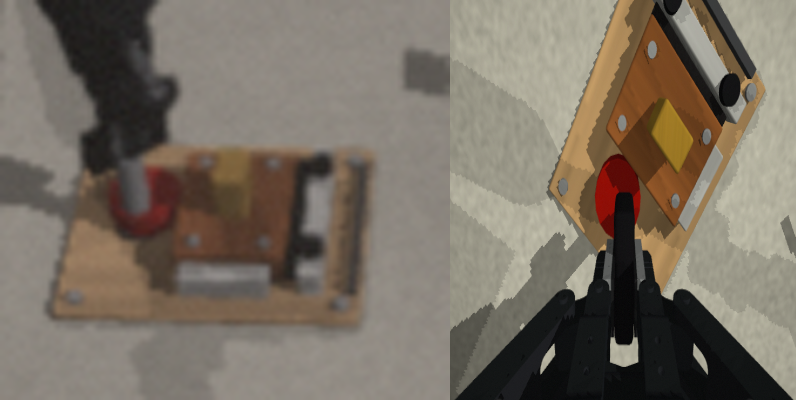

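The view shows the red disc touching the former's -y side at about (637,190), the former by the rubber and its end on the stop. I go on in small steps.

```bash
for i in 1 2; do :; done; python3 -m creep '[[0,0,-0.2,0,0,0,0],[0,0,-0.4,0,0,0,0],[0,0,-0.4,0,0,0,0],[0,0,-0.4,0,0,0,0],[0,0,-0.4,0,0,0,0],[0,0,-0.4,0,0,0,0],[0,0,-0.4,0,0,0,0],[0,0,-0.4,0,0,0,0],[0,0,-0.4,0,0,0,0],[0,0,-0.4,0,0,0,0]]'; python3 o.py;python3 -m creep '[[0,0,-0.2,0,0,0,0],[0,0,-0.4,0,0,0,0],[0,0,-0.4,0,0,0,0],[0,0,-0.4,0,0,0,0],[0,0,-0.4,0,0,0,0],[0,0,-0.4,0,0,0,0],[0,0,-0.4,0,0,0,0],[0,0,-0.4,0,0,0,0],[0,0,-0.4,0,0,0,0],[0,0,-0.4,0,0,0,0]]'; python3 o.py
```

```text
time: 21.1
tool_pos: [0.5289, -0.2146, 0.0881]
ee_rot: [[-0.767, 0.641, 0.002], [0.641, 0.767, -0.001], [-0.002, 0.0, -1.0]]
wrist_force: [-0.8, 1.4, 5.1]
width: 0.0126
grasp_force: 60.0
F [-0.8  1.4  5.1] T [0.265 0.152 0.124] 0.01256100512973229 yaw 50.11 [-29.1  22.6  99.7  -0.   57.5 -79.2]
time: 22.35
tool_pos: [0.5289, -0.2147, 0.0882]
ee_rot: [[-0.745, 0.668, 0.002], [0.668, 0.745, -0.001], [-0.002, 0.0, -1.0]]
wrist_force: [-0.8, 1.3, 6.8]
width: 0.0126
grasp_force: 60.0
F [-0.8  1.3  6.8] T [0.274 0.176 0.195] 0.012565133148632886 yaw 48.12 [-29.1  22.6  99.7  -0.   57.5 -77.2]
```

```bash
python3 -m creep '[[0,0,-0.2,0,0,0,0],[0,0,-0.4,0,0,0,0],[0,0,-0.4,0,0,0,0],[0,0,-0.4,0,0,0,0],[0,0,-0.4,0,0,0,0],[0,0,-0.4,0,0,0,0],[0,0,-0.4,0,0,0,0],[0,0,-0.4,0,0,0,0],[0,0,-0.4,0,0,0,0],[0,0,-0.4,0,0,0,0]]'; python3 o.py; python3 -c "
from h import *
for i in range(4): cams.snapshot('wrist');print(monitor.observe()['ft_torque'][2])"
```

```text
time: 23.6
tool_pos: [0.5288, -0.2147, 0.0882]
ee_rot: [[-0.721, 0.693, 0.002], [0.693, 0.721, -0.001], [-0.002, 0.0, -1.0]]
wrist_force: [-1.2, 1.8, 5.9]
width: 0.0124
grasp_force: 60.0
F [-1.2  1.8  5.9] T [0.315 0.175 0.231] 0.012424863961036614 yaw 46.13 [-29.1  22.6  99.7  -0.   57.5 -75.2]
0.23486508894476069
0.24969210622157367
0.2534882368344141
0.24690403478849898
```

```bash
python3 -m creep '[[0,0,-0.1,0,0,0,0],[0,0,-0.16,0,0,0,0],[0,0,-0.16,0,0,0,0],[0,0,-0.16,0,0,0,0],[0,0,-0.16,0,0,0,0],[0,0,-0.16,0,0,0,0],[0,0,-0.16,0,0,0,0],[0,0,-0.16,0,0,0,0],[0,0,-0.16,0,0,0,0],[0,0,-0.16,0,0,0,0]]'; python3 o.py
python3 -m creep '[[0,0,0,0,0,0,0.4],[0,0,0,0,0,0,0.4],[0,0,0,0,0,0,0.4],[0,0,0,0,0,0,0.4],[0,0,0,0,0,0.2,0.4],[0,0,0,0,0,0.6,0.4],[0,0,0,0,0,1.2,0.4],[0,0,0,0,0,1.8,0.4],[0,0,0,0,0,2.4,0.4],[0,0,0,0,0,2.5,0.4]]'; python3 o.py; python3 -c "
from h import *
for i in range(3): cams.snapshot('wrist')"; python3 v.py pics/v2.png
```

```text
time: 25.05
tool_pos: [0.5288, -0.2148, 0.0881]
ee_rot: [[-0.711, 0.703, 0.002], [0.703, 0.711, -0.001], [-0.002, 0.0, -1.0]]
wrist_force: [-1.6, 1.5, 5.9]
width: 0.0132
grasp_force: 60.0
F [-1.6  1.5  5.9] T [0.307 0.141 0.277] 0.013151061547101994 yaw 45.35 [-29.1  22.6  99.7  -0.   57.5 -74.4]
time: 26.3
tool_pos: [0.5298, -0.2153, 0.2403]
ee_rot: [[-0.71, 0.704, 0.006], [0.704, 0.71, -0.003], [-0.007, 0.002, -1.0]]
wrist_force: [0.3, -0.6, 0.1]
width: 0.0343
grasp_force: 0.0
F [ 0.3 -0.6  0.1] T [ 0.016 -0.002  0.029] 0.03432375316015345 yaw 45.25 [-29.1  15.4  87.1   0.   77.1 -74.3]
```

View pics/v2.png

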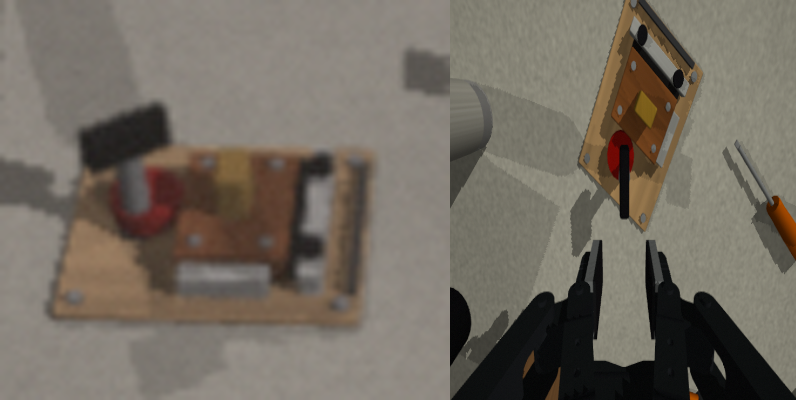

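The view shows the former tight between the lobe and the rubber, with its end on the stop. The knob stayed in line with the open gripper, so the clamp held, and the robot touches nothing.

```bash
python3 -c "
from h import *
print(env.job_done())"
```

```text
the job is handed in; nothing more can be done
None
```

The dark former with the brass mandrel is home against the end stop and clamped by the red eccentric at an estimated 8–12 N (from the knob's torque and turn), and I handed the job in at about 26.5 s with the gripper clear.

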